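Switch the orange vacuum selector to its open notch

TASK

Open the orange vacuum selector on the lab bench: pull its sprung knob straight up out of its notch at the white dot, turn it to the green dot, and let it snap fully down into the notch there, then let go. Leave the blue selector's knob as it is.

Things in the scene. Friction and masses are not known exactly. Their poses are not given: they have to be found in the camera images.
- orange_knob (a point): Centre of the orange grip bar, 46 long (local x) x 16 wide (y) x 36 mm tall, 110 mm above the bench when down; black round stem, radius 18, below it. Stands on a fixed white block 120 x 120 x 64 mm with a notched steel collar, outer radius 38, top at 76 mm. Moves with the knob: z up along its axis, x = pointer direction (white line on the bar; steel pin that lies in a notch, reaching 41 mm).
- orange_lift (a joint): How far the orange knob is pulled up, m: 0 = fully down in a notch, 0.025 = upper stop. A spring pulls it down with 6 N at 0, 11 N at the stop. The pin clears the collar from 0.012 up; below that the knob turns only about 10 degrees either way in its notch. Let go over a notch it snaps down to 0; let go between notches it stays up near 0.010.
- orange_turn (a joint): Angle of the orange knob, rad, growing counter-clockwise from above: 0 = pointer at the white dot (start, within 7 degrees), +1.047 = notch at the green dot, -1.047 = notch at the red dot; stops at +-1.26; friction 0.03 N m. A notch takes the pin within about 9 degrees of its centre. Dots: 13 mm wide on black patches on the block's top, 49 mm from the axis.
- blue_knob (a point): Centre of the blue grip bar of a second selector of the same make and size, to be left alone; it stays down at its white dot. It stands to the left or right of the orange one.
Not all that is in view belongs to the job. Leave any brown or purple look-alike of the part that bears orange_knob alone.

How it is judged:
By the outcome, as a careful person would: the job done as asked, in the order asked, and still so for the second after the job is handed in, with the robot touching nothing.
It also fails if it takes over 35 s, if anything falls off the work surface, if the arm or the gripper's body presses on something with over 40 N, if the wrist force passes 120 N, or if a joint passes its speed limit or range.

ROBOT

A 6-joint arm with a two-finger parallel gripper is mounted at the origin on the work surface. World frame = base frame: x ahead of the robot, y to its left, z up, the work surface at z = 0. Lengths are in mm, angles in rad, forces in N, time in s.
With the tool pointing down it reaches from about 275 to 825 mm from the base axis. Payload 4.9 kg.
Tool frame: the origin (TCP) lies at the very end of the fingers, on their centre line; the grasp point (between the pads) lies 19 mm behind it; z points along the fingers, y is the direction in which the jaws open and shut (so a half turn about z gives the same grasp; the last joint's range is limited). The gripper opens to 85 mm and grips with 20 to 120 N. Pads are 22 mm wide; open, the fingers measure 114 mm over their backs; the gripper's body (76 mm by 85 mm) begins 54 mm behind the grasp point. The pads swing forward as they close: fully open they stand 13 mm farther back than shut.
Start: joints at [-1.371, 0.326, -0.193, 1.052, 0, 1.437], TCP at [180.212, -519.656, 231.281] pointing down, gripper open.
Joint ranges: [-2.65, 2.65], [-0.97, 1.79], [-1.3, 1.35], [-1.93, 2.1], [-1.47, 1.37], [-3.14, 3.14]. Speed limits (rad/s): [2.57, 2.57, 3.14, 3.14, 3.14, 3.14].

INTERFACE

Orientations are given as [roll, pitch, yaw] about the fixed x, y, z axes, in that order (R = Rz(yaw) Ry(pitch) Rx(roll)).
In Python, from bench import bot, solve_ik, imaging gives the robot as it stands. Calls block until the motion is done:
- bot.move_ptp(position, orientation): joint-space move of the TCP to a pose.
- bot.movel(position, rot=None, max_speed=150, threshold=None): straight line of the TCP; rot=None keeps the orientation; max_speed is the mean speed in mm/s. With threshold (N) it stops when the force on the tool has changed by that much, and returns True; else False.
- bot.move_j(angles): joint-space move.
- bot.grip(opening, effort=None): opening from 0.0 (shut) to 1.0 (fully open); effort is the grip in N (None keeps the last); returns when the fingers have stopped.
- bot.dwell(seconds).
- solve_ik(position, orientation): joint angles nearest the present ones, or None.
- bot.get_state(): the state.
- imaging.capture(name): name is "side" or "top"; returns the picture (384x512x3 uint8, blue, green, red); there is no depth.
- imaging.camera_model(name): a dict with "K" (3x3 intrinsics, pixels), "position" and "rotation" of the camera in the world. Camera axes: x right, y up, looking along -z (the intrinsics and any distortion apply to the point x, -y, -z); pixel columns grow to the right and rows downward; lengths in mm; the calibration is good to about 2 mm. A picture is of the moment at which its call begins. camera_model takes no time and is no camera call.
A pose or a line that the arm cannot do raises bot.IKError and nothing moves.
- bot.sign_off(): hands the job in, once; it reports no verdict.
The state is a dict: "t": time; "qpos": joint angles; "joint_velocities": joint speeds; "effort": joint torques, N m; "tcp_pos": TCP position; "orientation": TCP orientation; "contact_force": force on the tool from outside, world axes, zero at the start; "wrist_torque": the same for the moment, N m; "opening": opening from 0.0 (shut) to 1.0 (fully open).
Only numpy, scipy, OpenCV 4.12 (cv2) and the standard library are available. Lean on these libraries where they do the work, as an engineer would, in place of code of your own. Each camera call takes 0.05 s, during which the arm holds its last target.

## Working session

There is one attempt and no reset: what is moved stays moved. The work goes in short steps, each a Python script; the robot and the scene stay as the last script left them, time stands still between calls to the robot, and variables do not carry over. Pictures are saved under pics/ and viewed, and the job is handed in when it is done.

```bash
ls; mkdir -p pics; python3 - <<'E'
from bench import bot, imaging
import cv2
for n in ("side","top"):
    im=imaging.capture(n); cv2.imwrite(f"pics/{n}0.png",im)
    m=imaging.camera_model(n); print(n,m)
s=bot.get_state(); print(s)
E
```

```text
pics
side {'K': array([[360.75153697,   0.        , 255.98270968],
       [  0.        , 360.75153697, 188.35863854],
       [  0.        ,   0.        ,   1.        ]]), 'position': array([107.21769295, 580.94016992, 591.42132092]), 'rotation': array([ 0.9432777 , -0.00652475, -2.56729877])}
top {'K': array([[390.79831874,   0.        , 256.94135578],
       [  0.        , 390.79831874, 195.21012861],
       [  0.        ,   0.        ,   1.        ]]), 'position': array([325.1166544 , -14.66537699, 955.99790097]), 'rotation': array([ 0.16089712,  0.01910372, -1.57299381])}
{'t': 0.1, 'qpos': array([-1.37121666e+00,  3.26811313e-01, -1.93456260e-01,  1.05201916e+00,
        4.45619602e-05,  1.43655629e+00]), 'joint_velocities': array([-1.91657701e-03, -3.05664049e-06,  3.54962576e-03, -7.93331076e-04,
       -1.50618859e-03,  1.10013634e-03]), 'effort': array([ 8.94048553e-04, -4.44239759e+01,  2.63036978e+01,  7.87900994e-03,
       -1.65951328e-04,  4.48477010e-06]), 'tcp_pos': array([ 180.11122276, -519.13576322,  230.62246235]), 'orientation': array([-3.14012162e+00, -2.43632990e-04,  3.33819491e-01]), 'contact_force': array([ 0.15605278, -0.35298636,  0.3702727 ]), 'wrist_torque': array([0.00352628, 0.03025098, 0.01290824]), 'opening': 0.9954030041141386}
```

View pics/side0.png

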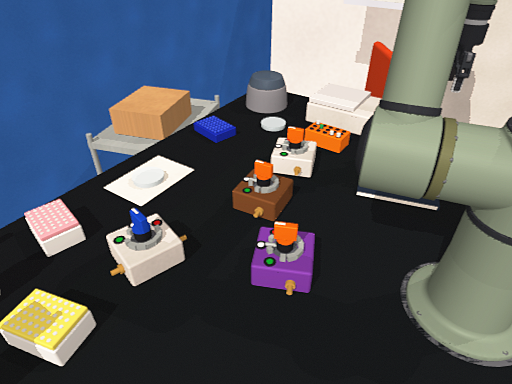

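View pics/top0.png

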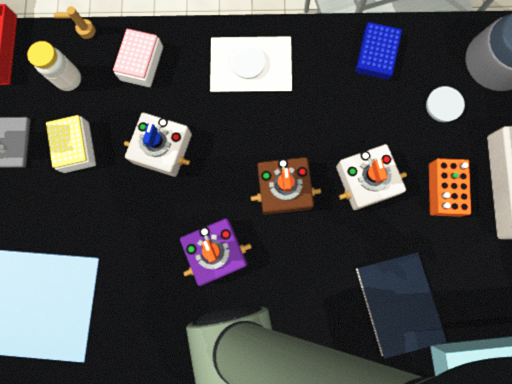

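The orange selector on the white block is at about (372,175) in the top view and (295,150) in the side view. The brown and purple blocks are decoys, and the blue selector is at (158,143). I'll enlarge the target.

```bash
python3 - <<'E'
import cv2
t=cv2.imread("pics/top0.png")[130:225,320:425]; s=cv2.imread("pics/side0.png")[115:190,255:335]
cv2.imwrite("pics/tc.png",cv2.resize(t,None,fx=6,fy=6,interpolation=cv2.INTER_CUBIC))
cv2.imwrite("pics/sc.png",cv2.resize(s,None,fx=8,fy=8,interpolation=cv2.INTER_CUBIC))
E
```

```text
(no output)
```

View pics/tc.png

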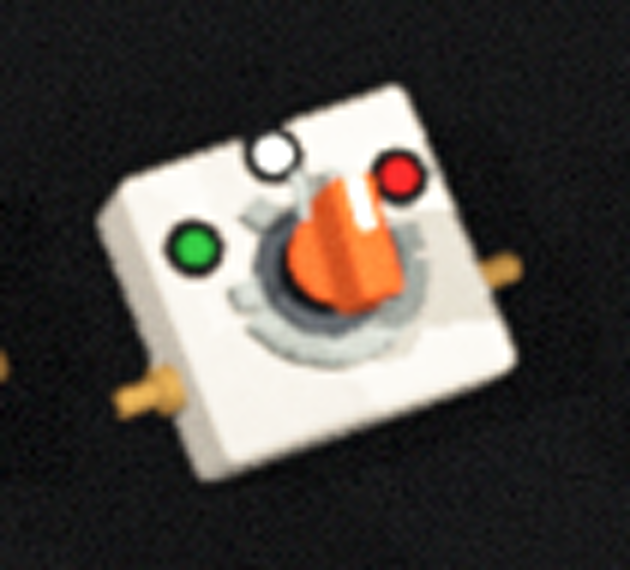

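View pics/sc.png

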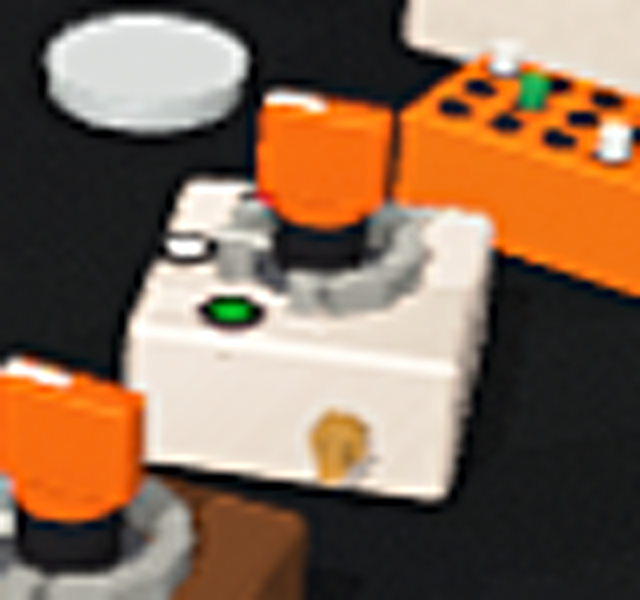

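```bash
cat > h.py <<'E'
import numpy as np, cv2
from scipy.spatial.transform import Rotation as R
from bench import bot, imaging, solve_ik
def cam(n):
    m=imaging.camera_model(n); return m["K"],np.array(m["position"]),R.from_euler("xyz",m["rotation"]).as_matrix()
def ray(n,u,v,z):
    K,p,r=cam(n); d=r@(np.array([1,-1,-1])*(np.linalg.inv(K)@[u,v,1])); return p+d*(z-p[2])/d[2]
def proj(n,P):
    K,p,r=cam(n); c=(r.T@(np.array(P,float).reshape(-1,3)-p).T).T*[1,-1,-1]; q=(K@c.T).T; return q[:,:2]/q[:,2:]
E
python3 - <<'E'
from h import *
def T(a,b): return 320+(a+.5)/6-.5,130+(b+.5)/6-.5
def S(a,b): return 255+(a+.5)/8-.5,115+(b+.5)/8-.5
from scipy.optimize import least_squares
dots={'w':((274,154),0,(187,247)),'g':((194,248),1.047,(232,312)),'r':((400,176),-1.047,None)}
for k,(t,a,s) in dots.items():
    print(k,ray("top",*T(*t),64)[:2], ray("side",*S(*s),64)[:2] if s else '')
P={k:ray("top",*T(*v[0]),64)[:2] for k,v in dots.items()}
f=lambda x:np.concatenate([x[:2]+49*np.array([np.cos(x[2]+dots[k][1]),np.sin(x[2]+dots[k][1])])-P[k] for k in dots])
r=least_squares(f,[400,-150,0]);print(r.x,r.fun)
def f2(x):
    o=[]
    for k,(t,a,s) in dots.items():
        p=[x[0]+49*np.cos(x[2]+a),x[1]+49*np.sin(x[2]+a),64]
        o+=list(proj("top",p)[0]-T(*t))
        if s: o+=list(proj("side",p)[0]-S(*s))
    return o
r=least_squares(f2,r.x);print(r.x,np.round(r.fun,2))
# bar: overlays
c=r.x
im=cv2.imread("pics/top0.png");big=cv2.resize(im[130:225,320:425],None,fx=6,fy=6,interpolation=cv2.INTER_CUBIC)
ims=cv2.imread("pics/side0.png");bs=cv2.resize(ims[115:190,255:335],None,fx=8,fy=8,interpolation=cv2.INTER_CUBIC)
for da,col in((0,(255,0,0)),(-7,(255,0,255))):
    a=c[2]+np.radians(da);A=np.array([[np.cos(a),-np.sin(a)],[np.sin(a),np.cos(a)]])
    for z in (128,92):
        q=(A@(np.array([[23,8],[-23,8],[-23,-8],[23,-8]]).T)).T+c[:2]; q=np.c_[q,[z]*4]
        for n,b,o,s in(("top",big,(320,130),6),("side",bs,(255,115),8)):
            p=(proj(n,q)-o+.5)*s-.5; cv2.polylines(b,[p.round().astype(int)],True,col,1)
cv2.imwrite("pics/ov.png",np.hstack([big[:380,150:470],bs[:380,100:440]]))
E
```

```text
w [ 563.30109601 -251.53354765] [ 563.11416696 -250.46200495]
g [ 526.01020614 -218.95236908] [ 525.7313099  -218.16029711]
r [ 554.13385632 -299.86066385] 
[ 5.16945789e+02 -2.67485690e+02  3.33764398e-01] [-0.05933156  0.10035607  0.19120551 -0.41540867 -0.13187395  0.3150526 ]
[ 5.16949016e+02 -2.67345240e+02  3.33380917e-01] [-0.09  0.02  0.1  -0.13  0.12 -0.09  0.03 -0.21 -0.19  0.06]
```

View pics/ov.png

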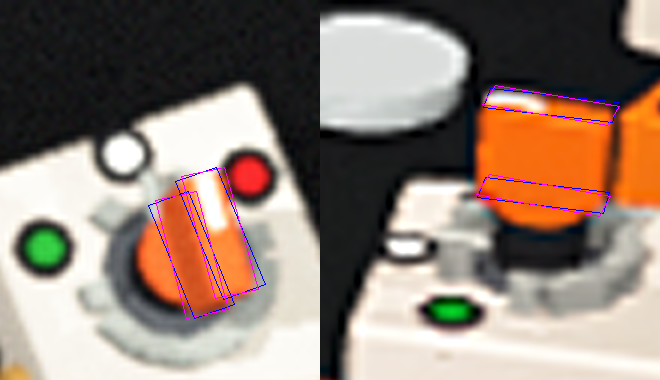

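```bash
python3 - <<'E'
from h import *
C=[516.9,-267.3]; Y=0.333
for y in (Y,Y+1.047,Y+np.pi-2*np.pi):
    print(y,np.round(solve_ik([*C,97],[np.pi,0,y]),3))
bot.move_ptp([*C,200],[np.pi,0,Y])
s=bot.get_state(); print(s["t"],s["qpos"],s["tcp_pos"],s["orientation"])
cv2.imwrite("pics/side1.png",imaging.capture("side"));
E
```

```text
0.333 [-0.604  0.503 -0.289  0.779  0.     2.205]
1.38 [-0.604  0.503 -0.289  0.779  0.     1.158]
-2.808592653589793 [-0.604  0.503 -0.289  0.779  0.    -0.937]
1.6583 [-6.05619881e-01  4.06411650e-01 -1.55926395e-01  1.00825606e+00
 -4.26090178e-04  2.20429219e+00] [ 516.46871499 -268.24863387  200.09269187] [3.14117744e+00 2.23703854e-04 3.31680496e-01]
```

View pics/side1.png

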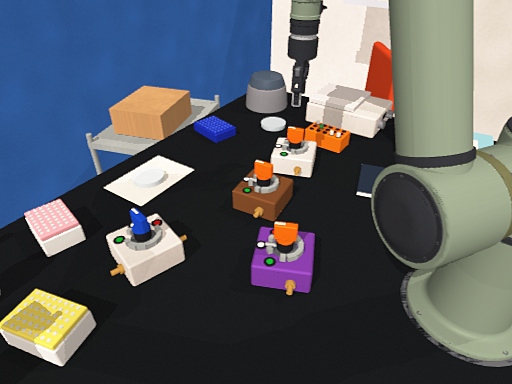

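Gripper tips are at about (297,105), above the knob at (296,135). I'll check that against the projection and descend with force monitoring.

```bash
python3 - <<'E'
from h import *
C=[516.9,-267.3]
print(proj("side",[*C,200]), proj("side",[*C,213]))
print(bot.movel([*C,97],max_speed=120,threshold=6))
s=bot.get_state(); print(s["t"],s["tcp_pos"],s["orientation"],s["contact_force"],s["wrist_torque"])
im=imaging.capture("side"); cv2.imwrite("pics/side2.png",cv2.resize(im[60:200,230:360],None,fx=4,fy=4,interpolation=cv2.INTER_CUBIC))
E
```

```text
[[297.75790086 103.79194826]] [[298.11475198  99.25623481]]
False
2.7167 [ 517.40581508 -267.74370205   97.72706614] [ 3.14053347e+00 -7.78469172e-04  3.32840582e-01] [0.47794915 0.02624844 0.04223204] [-0.00172051  0.02382424  0.04418922]
```

View pics/side2.png

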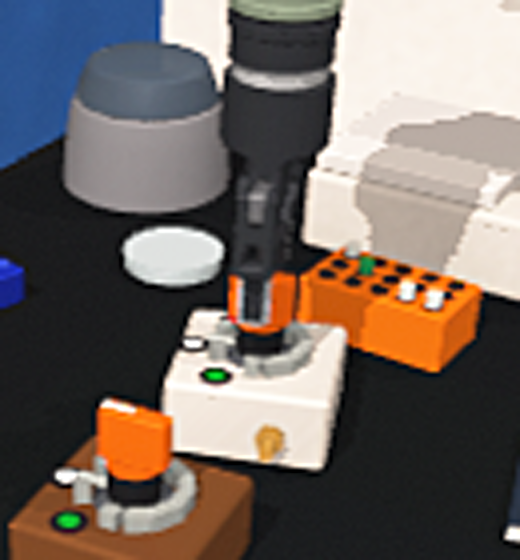

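The jaws straddle the bar: the finger is at crop (258,290), in front of the orange bar, with no contact. I'll grip.

```bash
python3 - <<'E'
from h import *
def p(l):
    s=bot.get_state(); print(l,round(s["t"],2),s["tcp_pos"].round(2),s["orientation"].round(4),"F",s["contact_force"].round(1),"M",s["wrist_torque"].round(2),round(s["opening"],3))
bot.grip(0.0,50); p("grip"); bot.dwell(0.2); p("")
im=imaging.capture("side"); cv2.imwrite("pics/side3.png",cv2.resize(im[60:200,230:360],None,fx=4,fy=4,interpolation=cv2.INTER_CUBIC))
E
```

```text
grip 3.4 [ 516.42 -266.58   97.22] [-3.1402e+00  3.0000e-04  3.3320e-01] F [-2.7  3.4  5.1] M [0.66 0.56 0.02] 0.179
 3.6 [ 516.42 -266.57   97.22] [-3.1402e+00  3.0000e-04  3.3330e-01] F [-2.3  2.2  4.8] M [ 0.68  0.51 -0.03] 0.18
```

View pics/side3.png

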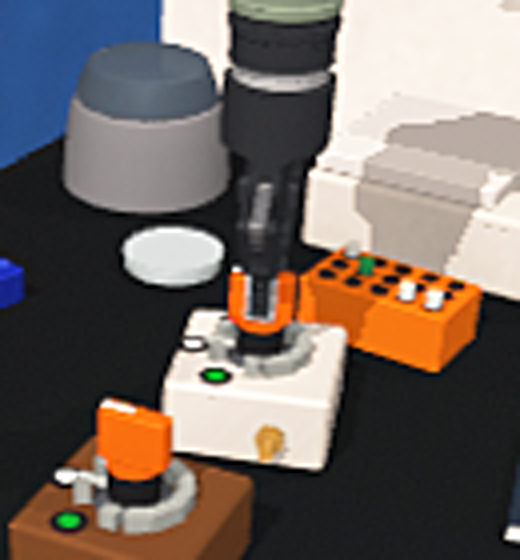

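Gripped: the opening of 0.18 is about 15–16 mm, and the side force is small. Next I lift by 19 mm.

```bash
python3 - <<'E'
from h import *
def p(l):
    s=bot.get_state(); print(l,round(s["t"],2),s["tcp_pos"].round(2),s["orientation"].round(4),"F",s["contact_force"].round(1),"M",s["wrist_torque"].round(2),round(s["opening"],3))
C=[516.9,-267.3]
bot.movel([*C,107],max_speed=30); p("10")
bot.movel([*C,116],max_speed=30); p("19"); 
im=imaging.capture("side"); cv2.imwrite("pics/side4.png",cv2.resize(im[60:200,230:360],None,fx=4,fy=4,interpolation=cv2.INTER_CUBIC))
E
```

```text
10 4.13 [ 516.34 -266.62  106.26] [-3.1398e+00  7.0000e-04  3.3310e-01] F [ 1.   2.7 -8.9] M [ 0.55 -0.13 -0.02] 0.177
19 4.58 [ 516.35 -266.68  115.73] [-3.1402e+00  6.0000e-04  3.3320e-01] F [ -0.7   5.  -10.2] M [0.97 0.11 0.01] 0.177
```

View pics/side4.png

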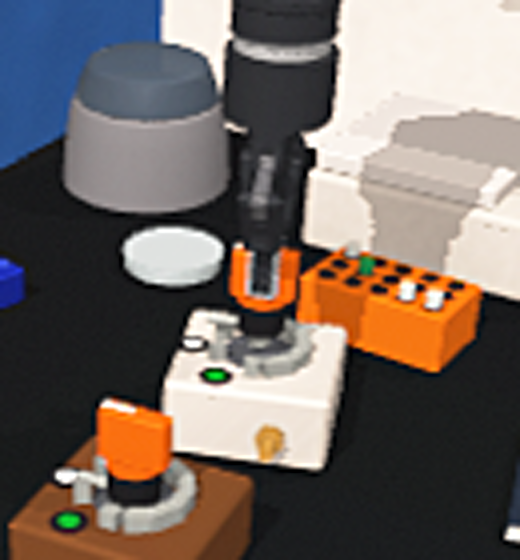

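The knob came up with the jaws: the bar bottom moved from y≈330 to 308 in the crop, and the 10.2 N spring pull matches a lift of about 19 mm. I'll turn it +60°.

```bash
python3 - <<'E'
from h import *
def p(l):
    s=bot.get_state(); print(l,round(s["t"],2),s["tcp_pos"].round(2),s["orientation"].round(4),"F",s["contact_force"].round(1),"M",s["wrist_torque"].round(2),round(s["opening"],3))
C=[516.9,-267.3]
for y in (0.333+0.524,0.3335+1.047):
    q=solve_ik([*C,116],[np.pi,0,y]); print(q.round(3)); bot.move_j(q); p("turn")
bot.dwell(0.2);p("")
im=imaging.capture("side"); cv2.imwrite("pics/side5.png",cv2.resize(im[60:200,230:360],None,fx=4,fy=4,interpolation=cv2.INTER_CUBIC))
E
```

```text
[-0.604  0.483 -0.268  0.82   0.     1.681]
turn 5.2 [ 516.33 -266.79  115.62] [-3.14   -0.      0.8551] F [-2.5  4.  -9.9] M [1.17 0.35 0.08] 0.179
[-0.604  0.483 -0.268  0.82   0.     1.157]
turn 5.77 [ 516.41 -266.76  115.66] [-3.1404e+00 -9.0000e-04  1.3787e+00] F [ -1.5   5.1 -11.1] M [1.16 0.3  0.04] 0.179
 5.97 [ 516.44 -266.77  115.67] [-3.1405e+00 -9.0000e-04  1.3787e+00] F [ -2.1   5.2 -10. ] M [1.23 0.27 0.05] 0.179
```

View pics/side5.png

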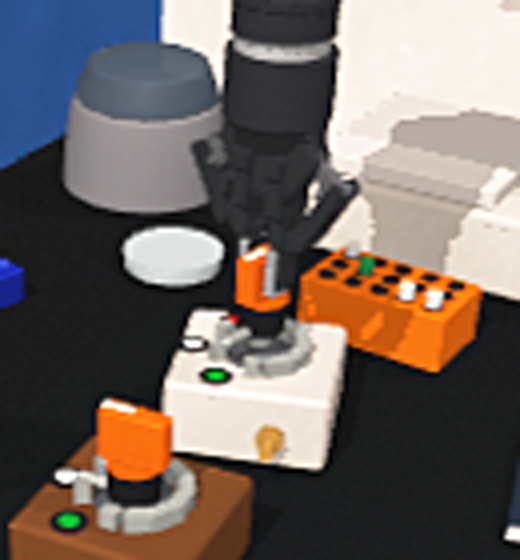

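The bar now stands end-on, toward the green dot side, still raised. I'll lower it, stopping if it jams on the collar.

```bash
python3 - <<'E'
from h import *
def p(l):
    s=bot.get_state(); print(l,round(s["t"],2),s["tcp_pos"].round(2),s["orientation"].round(4),"F",s["contact_force"].round(1),"M",s["wrist_torque"].round(2),round(s["opening"],3))
C=[516.9,-267.3]
for z in (108,103,98.5):
    h=bot.movel([*C,z],max_speed=30,threshold=14); p((z,h))
    if h: break
im=imaging.capture("side"); cv2.imwrite("pics/side6.png",cv2.resize(im[60:200,230:360],None,fx=4,fy=4,interpolation=cv2.INTER_CUBIC))
E
```

```text
(108, False) 6.43 [ 516.46 -266.8   107.86] [-3.1405e+00 -8.0000e-04  1.3791e+00] F [-2.5  6.1 -8.9] M [1.29 0.43 0.02] 0.177
(103, False) 6.75 [ 516.46 -266.79  103.  ] [-3.1405e+00 -8.0000e-04  1.3792e+00] F [-3.3  4.5 -7.8] M [ 1.43  0.55 -0.02] 0.179
(98.5, False) 7.05 [ 516.45 -266.83   98.65] [-3.1406e+00 -7.0000e-04  1.3792e+00] F [-1.9  5.7 -7.1] M [ 1.36  0.61 -0.  ] 0.175
```

View pics/side6.png

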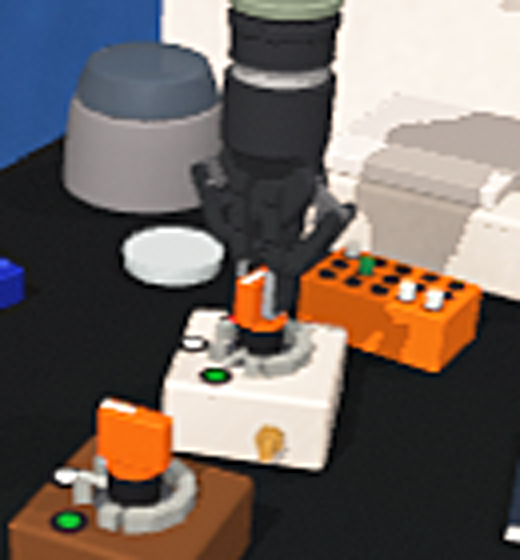

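The downward pull stays at about 7 N, which is the spring near 1–2 mm lift, so the pin is in the notch with no jam. I'll release it, retreat and look.

```bash
python3 - <<'E'
from h import *
def p(l):
    s=bot.get_state(); print(l,round(s["t"],2),s["tcp_pos"].round(2),"F",s["contact_force"].round(1),round(s["opening"],3))
C=[516.9,-267.3]
bot.grip(1.0); p("open")
bot.movel([*C,200],max_speed=100); p("up")
bot.move_ptp([330,-480,240],[np.pi,0,0.8]); p("away")
C=[516.95,-267.35]
im=imaging.capture("top"); cv2.imwrite("pics/top7f.png",im); ims=imaging.capture("side"); cv2.imwrite("pics/side7f.png",ims)
def c(i,o,s,w,h): return cv2.resize(i[o[1]:o[1]+h,o[0]:o[0]+w],None,fx=s,fy=s,interpolation=cv2.INTER_CUBIC)
b1=c(im,(335,140),5,75,75); b2=c(ims,(262,115),5,75,75); raw=np.hstack([b1,b2])
a=0.3335+1.047;A=np.array([[np.cos(a),-np.sin(a)],[np.sin(a),np.cos(a)]])
b1,b2=b1.copy(),b2.copy()
for z,col in((128,(255,0,0)),(92,(255,0,0)),(138,(255,255,0))):
    q=np.c_[(A@np.array([[23,8],[-23,8],[-23,-8],[23,-8]]).T).T+C,[z]*4]
    for n,b,o in(("top",b1,(335,140)),("side",b2,(262,115))):
        cv2.polylines(b,[((proj(n,q)-o+.5)*5-.5).round().astype(int)],True,col,1)
o=np.vstack([raw,np.hstack([b1,b2])]); cv2.imwrite("pics/f7.png",cv2.resize(o,None,fx=.8,fy=.8))
E
```

```text
open 7.78 [ 516.95 -267.41   98.55] F [-1.  -0.3 -0.5] 1.004
up 8.95 [ 516.48 -267.02  199.24] F [-0.5 -0.8  0.6] 1.001
away 10.05 [ 330.64 -479.14  239.61] F [-0.2  0.7  0. ] 0.996
```

View pics/f7.png

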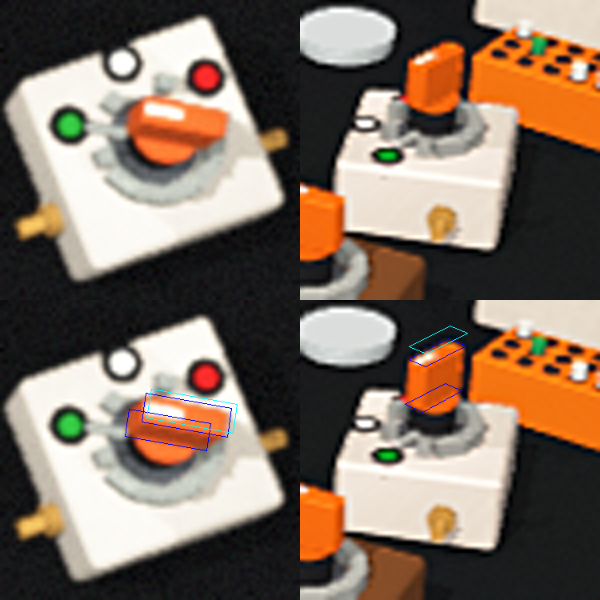

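View pics/top7f.png

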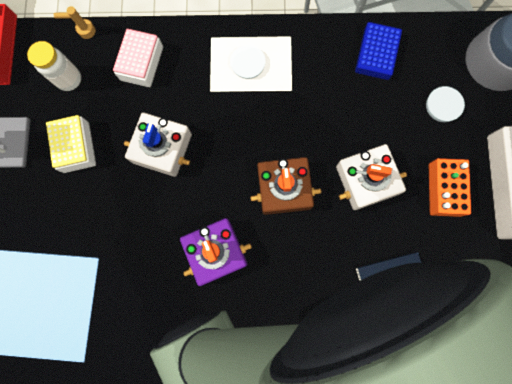

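The bar top fits the "fully down" outline (blue) and not the 10 mm raised one (cyan). The pin and white line point at the green dot. The blue selector at (155,138) and the decoys are unchanged, and the arm is clear.

```bash
python3 - <<'E'
from h import *
bot.sign_off(); print(bot.get_state()["t"])
E
```

```text
the job is handed in; nothing more can be done
the job is handed in; nothing more can be done
```

The orange selector on the white block is now in its green-dot notch, and I handed the job in at about 10 s of the 35 s allowed. I gripped the knob at 50 N, lifted it about 19 mm, turned it +60°, and lowered it to about 1.5 mm above fully down. I then opened the jaws so the spring seated it, and moved the arm clear.

**Final checks:**
- **Seated:** both camera views fit the fully-down outline rather than one raised 10 mm, with the pin and white line at the green dot.
- **Left alone:** the blue, brown and purple selectors look unchanged, and the arm touches nothing (contact force about 0 N).
- **Forces:** readings taken during the job stayed at about 12 N or less. While the knob was up they matched the spring, with no sign of jamming.

No check failed or disagreed. The sign-off itself reports no verdict.

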